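# Fit the retaining ring on a centrifuge spindle

## Task

Push the spindle block flat along the bench into the corner of the two steel stops, so that both its edges lie flush against them. Then take the ring pliers by their handles, squeeze them to spread the retaining ring on their tips, bring the ring over the nose of the upright spindle and slide it down, without forcing it, until it is level with the groove. Finish while still holding it there: pliers squeezed, ring spread and level inside the groove, clear of the collar below and carried by the gripper alone, with the block still against the stops and the other things on the bench left alone.

Things in the scene. Friction and masses are not known exactly. Their poses are not given: they have to be found in the camera images.
- stops: Two steel rails bolted to the bench in an L, 20 mm high, 16 mm wide, fixed. Origin: inside corner of the L at bench height; z up. The back rail's inner face is the plane x = 0 (y -120 to +16 mm), the side rail's the plane y = 0 (x -110 to 0 mm). The block belongs at x < 0, y < 0: push it along this frame's +x and +y.
- stop_corner (a point): Inside corner of the L at bench height (the origin of stops). Fully home, the block's centre is at x = -50, y = -40 mm in the frame of stops, with the same yaw.
- block: Loose spindle block, 0.6 to 1.1 kg: aluminium base 100 (x) x 80 (y) x 26 mm high, upright steel spindle in its middle. Origin: centre of underside; z up. On the axis upwards: collar 50 mm across to 32 mm height; groove (neck 22 mm across) 32 to 44 mm; spindle 28 mm across to 58 mm; nose tapering to 14 mm across at 70 mm. Starts 20 to 45 mm short of both stops, twisted up to 0.15 rad.
- corner (a point): The block's far left bottom corner, at x = +50, y = +40 mm of the block: it goes to stop_corner.
- groove (a point): On the spindle's axis, middle height of the groove (38 mm above the block's underside).
- nose (a point): On the spindle's axis, top of the nose (70 mm above the block's underside).
- pliers: Ring pliers, 0.23 kg, flat on the bench, a steel ring hooked on their tips. Origin: on the pivot, at underside level; x along the pliers to the ring, z up; they reach from x = -105 to +100 mm. Two black handles, 12 mm wide, 20 mm high (underside z = 0), x = -35 to -100 mm, flare outwards to the rear by 0.2 rad each at rest. Jaws at z = 6 to 13 mm, pivot boss up to 17 mm.
- ring_center (a point): Centre of the spread ring, on the centre line 73 mm ahead of the pivot, 1.5 mm above the pliers' underside (mid-thickness of the ring). The ring is 3 mm thick, 4 mm wide; fully spread it is about round, 38 mm inside, and passes the spindle with 5 mm to spare all round; at rest it is too narrow. Its gap faces the pivot.
- grip (a point): Where to take the handles: centre line, 62 mm behind the pivot (135 mm behind ring_center), 10 mm above the underside. Fingers close along the pliers' y. Here the handles measure 54 mm over the outsides at rest; squeezed, they meet a stop at 28 mm, parallel, the ring fully spread. A spring reopens them (8 N here keeps them at the stop).
- jaw_l (a joint): How far the pliers are squeezed: 0 at rest (ring closed), 0.203 rad at the stop (ring fully spread).
- rack_b: Bystander, to be left alone: yellow tip rack 122 x 85 x 45 mm. Origin: centre of its underside.
- bottle: Bystander, to be left alone: amber bottle, 50 mm across, 110 mm tall. Origin: centre of its underside.
- beaker: Bystander, to be left alone: clear beaker, 64 mm across, 70 mm tall. Origin: centre of its underside.
- bush: Bystander, to be left alone: brass bush, 32 mm across, 18 mm tall. Origin: centre of its underside.
- driver: Bystander, to be left alone: screwdriver, 180 mm long, lying. Origin near its middle, x along it.

How it is judged:
By the outcome, as a careful person would: the job done as asked, in the order asked, and still so for the second after the job is handed in, while the arm keeps its last pose, push and grip.
It also fails if it takes over 72 s, if anything falls off the work surface, if the arm or the gripper's body presses on something with over 40 N, if the wrist force passes 120 N, or if a joint passes its speed limit or range.

## Robot

A 6-joint arm with a two-finger parallel gripper is mounted at the origin on the work surface. World frame = base frame: x ahead of the robot, y to its left, z up, the work surface at z = 0. Lengths are in m, angles in rad, forces in N, time in s.
With the tool pointing down it reaches from about 0.4 to 0.925 m from the base axis. Payload 3.4 kg.
Tool frame: the origin (TCP) lies at the very end of the fingers, on their centre line; the grasp point (between the pads) lies behind it (tcp_to_grasp is the z of the grasp point in the tool frame, in m); z points along the fingers, y is the direction in which the jaws open and shut (so a half turn about z gives the same grasp; the last joint's range is limited). The gripper opens to 85 mm and grips with 20 to 120 N. Pads are 22 mm wide; open, the fingers measure 114 mm over their backs; the gripper's body (76 mm by 85 mm) begins 54 mm behind the grasp point. The pads swing forward as they close: fully open they stand 13 mm farther back than shut.
Start: joints at [1.081, 0.307, 1.506, -0, 1.328, -0.073], TCP at [0.232, 0.526, 0.2] pointing down, gripper open.
Joint ranges: [-3.12, 3.12], [-1.05, 2.28], [0.14, 2.33], [-1.42, 4.57], [0.1, 2.73], [-2.68, 2.68]. Speed limits (rad/s): [2.57, 2.57, 3.14, 3.14, 3.14, 3.14].

## Interface

Orientations are given as a unit quaternion [x, y, z, w].
In Python, from bench import movep, servo_line, move_joints, move_gripper, hold, solve_ik, observe, capture, camera_params, MotionError, finish_job, trace, tcp_to_grasp gives the robot as it stands. Calls block until the motion is done:
- movep(position, orientation): joint-space move of the TCP to a pose.
- servo_line(position, speed=0.15, ori=None, contact_N=None): straight line of the TCP; ori=None keeps the orientation; speed is the mean speed in m/s. With contact_N (N) it stops when the force on the tool has changed by that much, and returns True; else False.
- move_joints(angles): joint-space move.
- move_gripper(opening, strength=None): opening from 0.0 (shut) to 1.0 (fully open); strength is the grip in N (None keeps the last); returns when the fingers have stopped.
- hold(seconds).
- solve_ik(position, orientation): joint angles nearest the present ones, or None.
- observe(): the state.
- capture(name): name is "scene" or "side" or "wrist"; returns the picture (400x640x3 uint8, red, green, blue); there is no depth.
- camera_params(name): a dict with "fov_y" (degrees; the focal length in pixels is half the picture's height over the tangent of half this angle, whatever the lens; pixels are square), "cx", "cy" (the principal point, pixels), "extrinsics" (4x4, takes a point from camera to world coordinates); the wrist camera has in their place "hand_eye" (4x4, takes a point from camera to tool coordinates, whose origin is the TCP and whose axes are the flange's). Camera axes: x right, y down, z forward; pixel columns grow to the right and rows downward; lengths in m; the calibration is good to about 2 mm. The wrist camera is an equidistant fisheye: a pixel r from the principal point sees the ray r / f radians off the axis. A picture is of the moment at which its call begins: read the wrist's pose just before it. camera_params takes no time and is no camera call.
A pose or a line that the arm cannot do raises MotionError and nothing moves.
- finish_job(): hands the job in, once; it reports no verdict.
Trained networks look in the newest picture that a camera, given by its name, has taken for a name from the list of things; names that differ only in an ending like _2 or _b are one class to them, and where a whole thing is asked for, a point or a joint stands for the part that bears it (a point fixed in the world has none). Each returns a list of dicts, best first, with "confidence" (0 to 1); they miss things now and then, are a little off and sometimes report something else, mostly with a low value. They report only what shows in the picture. A call takes as long as a camera call.
- trace(camera, thing): "mask" (400x640 bool, what is visible of it) and "rect" ([left, top, width, height] in pixels, round what is visible of it).
The state is a dict: "time": time; "joint_positions": joint angles; "dq": joint speeds; "joint_efforts": joint torques, N m; "ee_pos": TCP position; "ee_rot": TCP orientation; "contact_force": force on the tool from outside, world axes, zero at the start; "moment": the same for the moment, N m; "grip_width": opening from 0.0 (shut) to 1.0 (fully open).
Only numpy, scipy, OpenCV 4.12 (cv2) and the standard library are available. Lean on these libraries where they do the work, as an engineer would, in place of code of your own. Each camera call takes 0.05 s, during which the arm holds its last target.

## Working session

There is one attempt and no reset: what is moved stays moved. The work goes in short steps, each a Python script; the robot and the scene stay as the last script left them, time stands still between calls to the robot, and variables do not carry over. Pictures are saved under pics/ and viewed, and the job is handed in when it is done.

```bash
ls; mkdir -p pics
python3 - <<'E'
from bench import *
import cv2
print(observe(), tcp_to_grasp)
for n in ("scene","side","wrist"):
    im=capture(n); cv2.imwrite(f"pics/{n}0.png",im[:,:,::-1]); p=camera_params(n); print(n,p)
E
```

```text
pics
{'time': 0.0, 'joint_positions': array([ 1.08150055e+00,  3.07567329e-01,  1.50770476e+00, -4.75233534e-06,
        1.32842327e+00, -7.34655254e-02]), 'dq': array([ 1.07209147e-03, -4.22821378e-04,  1.38047245e-04,  9.70906111e-04,
        5.86559651e-04, -2.85237469e-05]), 'joint_efforts': array([-8.60683667e-04, -4.57557392e+01, -2.51913124e+01,  2.57533242e-05,
        1.31184250e-02, -4.10696458e-06]), 'ee_pos': array([0.23190398, 0.52529604, 0.19887255]), 'ee_rot': array([ 2.06419701e-01,  9.78462979e-01, -1.01064418e-03, -2.89725909e-04]), 'contact_force': array([-0.04565106,  0.32478329,  0.57483421]), 'moment': array([ 0.01455929, -0.02000281, -0.06046785]), 'grip_width': 1.0013767778258686} -0.0187
scene {'fov_y': 44.61940445191228, 'cx': 318.66642568270834, 'cy': 198.25098850237418, 'extrinsics': array([[ 0.58821662,  0.6322722 , -0.50421531,  1.14455375],
       [ 0.80869151, -0.4632638 ,  0.36249785, -0.43227957],
       [-0.00438739, -0.6209819 , -0.78381262,  0.97383482],
       [ 0.        ,  0.        ,  0.        ,  1.        ]])}
side {'fov_y': 51.82095345319814, 'cx': 317.70736155537, 'cy': 201.1625716465325, 'extrinsics': array([[ 0.96801401, -0.17341096,  0.18132158,  0.40695525],
       [-0.25052623, -0.70730174,  0.66103015, -0.62002757],
       [ 0.0136192 , -0.68531225, -0.72812199,  0.70027157],
       [ 0.        ,  0.        ,  0.        ,  1.        ]])}
wrist {'fov_y': 65.70646984690485, 'cx': 315.9192020409676, 'cy': 199.6261333641382, 'hand_eye': array([[-1.15316472e-03, -9.47105822e-01, -3.20919355e-01,
         8.23795687e-02],
       [ 9.99997991e-01, -5.66091198e-04, -1.92264544e-03,
        -9.25274857e-04],
       [ 1.63927907e-03, -3.20920927e-01,  9.47104573e-01,
        -1.73380458e-01],
       [ 0.00000000e+00,  0.00000000e+00,  0.00000000e+00,
         1.00000000e+00]])}
```

View pics/scene0.png

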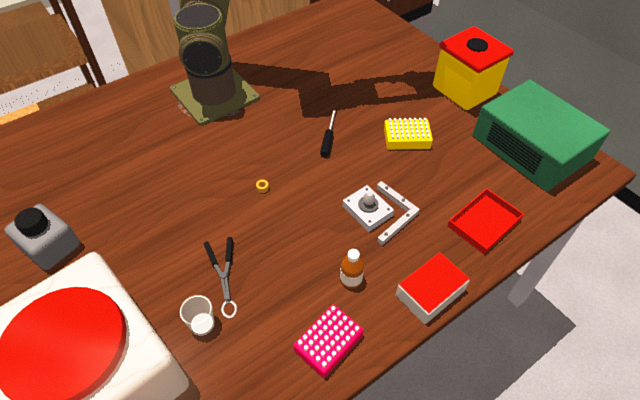

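View pics/side0.png

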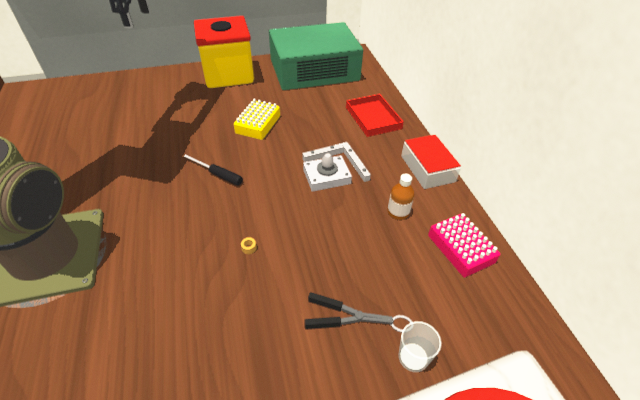

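View pics/wrist0.png

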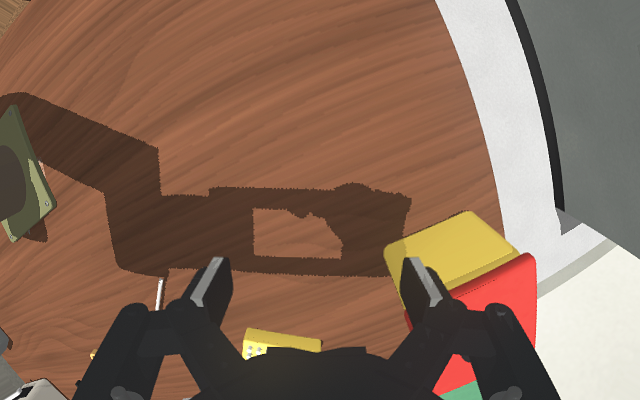

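The scene view shows the block at about (369,207), with the L of stops to its right at about (400,212). The pliers are at about (223,275) with the ring at (229,309), close to the beaker at (198,317). I'll write the helpers and look at zoomed crops.

```bash
cat > h.py <<'E'
import numpy as np, cv2
from bench import *
from scipy.spatial.transform import Rotation as R
def K(p): return 200/np.tan(np.radians(p["fov_y"])/2)
def ext(n,st=None):
    p=camera_params(n)
    if n!="wrist": return p["extrinsics"]
    st=st or observe(); T=np.eye(4); T[:3,:3]=R.from_quat(st["ee_rot"]).as_matrix(); T[:3,3]=st["ee_pos"]
    return T@p["hand_eye"]
def proj(n,P,T):
    p=camera_params(n); f=K(p); P=np.atleast_2d(P); c=(P-T[:3,3])@T[:3,:3]
    if n!="wrist": return np.c_[p["cx"]+f*c[:,0]/c[:,2], p["cy"]+f*c[:,1]/c[:,2]]
    rho=np.hypot(c[:,0],c[:,1]); th=np.arctan2(rho,c[:,2]); s=f*th/np.maximum(rho,1e-9)
    return np.c_[p["cx"]+s*c[:,0],p["cy"]+s*c[:,1]]
def unproj(n,uv,z,T):
    p=camera_params(n); f=K(p); uv=np.atleast_2d(np.asarray(uv,float)); d=(uv-[p["cx"],p["cy"]])/f
    if n!="wrist": c=np.c_[d,np.ones(len(d))]
    else:
        th=np.hypot(d[:,0],d[:,1]); c=np.c_[d*(np.sin(th)/np.maximum(th,1e-9))[:,None],np.cos(th)]
    w=c@T[:3,:3].T; t=(z-T[2,3])/w[:,2]; return T[:3,3]+w*t[:,None]
def crop(im,x0,y0,w,h,s,name):
    c=cv2.resize(im[y0:y0+h,x0:x0+w],None,fx=s,fy=s,interpolation=cv2.INTER_CUBIC); cv2.imwrite(f"pics/{name}.png",c[:,:,::-1])
def down(yaw):  # tool z down, tool x axis at yaw
    return (R.from_euler('z',yaw)*R.from_euler('x',np.pi)).as_quat()
E
python3 - <<'E'
from h import *
for n,uv in (("scene",dict(block=(369,212),corner=(418,212),pivot=(224,276),ring=(229,310),h1=(208,243),h2=(231,239),beaker=(199,330),bottle=(351,285),bush=(262,187),driver=(328,140),rack=(408,138))),
 ("side",dict(block=(327,180),pivot=(360,316),ring=(402,323),h1=(310,298),h2=(306,324),beaker=(415,360),bottle=(400,212),bush=(249,247)))):
    T=ext(n)
    for k,v in uv.items(): print(n,k,unproj(n,v,0.0,T)[0].round(3))
a=cv2.imread('pics/scene0.png')[:,:,::-1]; b=cv2.imread('pics/side0.png')[:,:,::-1]
crop(a,330,170,100,80,7,"s_block"); crop(b,290,130,100,70,7,"d_block")
crop(a,170,230,100,115,5,"s_pl"); crop(b,290,280,160,95,5,"d_pl")
E
```

```text
scene block [0.628 0.094 0.   ]
scene corner [ 0.7    0.192 -0.   ]
scene pivot [ 0.573 -0.287  0.   ]
scene ring [ 0.653 -0.319  0.   ]
scene h1 [ 0.472 -0.274  0.   ]
scene h2 [ 0.495 -0.224  0.   ]
scene beaker [ 0.655 -0.393  0.   ]
scene bottle [ 0.761 -0.069  0.   ]
scene bush [ 0.401 -0.079  0.   ]
scene driver [ 0.364  0.162 -0.   ]
scene rack [ 0.492  0.349 -0.   ]
side block [0.621 0.079 0.   ]
side pivot [ 0.584 -0.286  0.   ]
side ring [ 0.655 -0.318  0.   ]
side h1 [ 0.503 -0.227  0.   ]
side h2 [ 0.484 -0.277  0.   ]
side beaker [ 0.65  -0.387  0.   ]
side bottle [ 0.756 -0.062  0.   ]
side bush [ 0.407 -0.078  0.   ]
```

View pics/s_block.png

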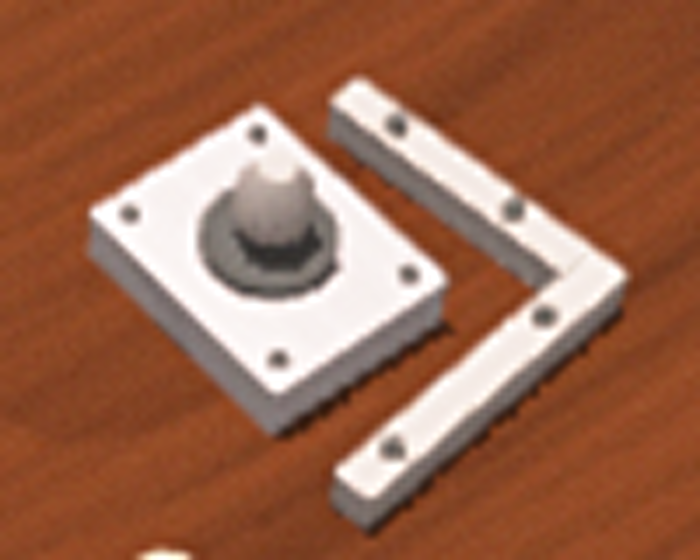

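View pics/s_pl.png

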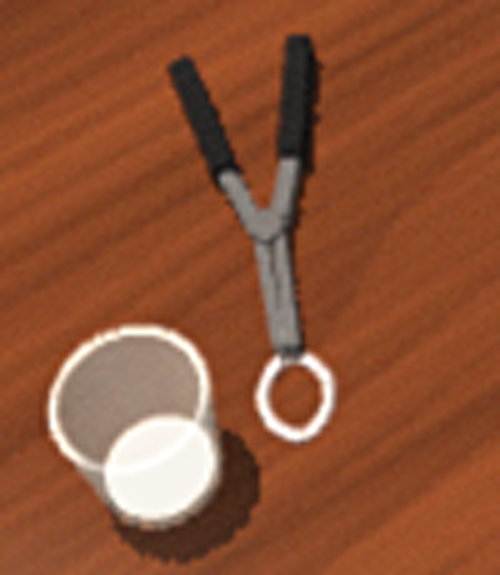

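View pics/d_block.png

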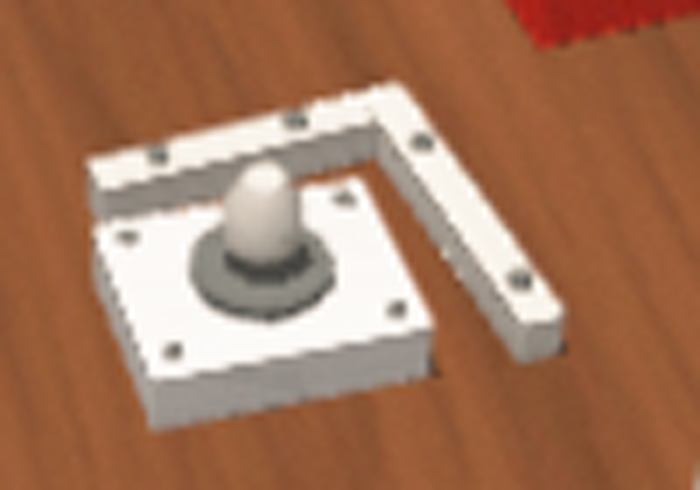

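```bash
cat >> h.py <<'E'
from scipy.optimize import least_squares
def fit(obs,x0):
    # obs list of (cam,T,local pts Nx3,uv Nx2)
    def res(x):
        Rz=R.from_euler('z',x[2]).as_matrix(); o=[]
        for n,T,L,uv in obs: o.append((proj(n,np.asarray(L)@Rz.T+[x[0],x[1],0],T)-uv).ravel())
        return np.concatenate(o)
    s=least_squares(res,x0,loss='soft_l1'); return s.x,res(s.x)
E
python3 - <<'E'
from h import *
u=lambda pts,x0,y0,s:(np.array(pts,float)+.5)/s-.5+[x0,y0]
Ts,Td=ext("scene"),ext("side")
B=np.array([[-50,40,26],[50,40,26],[50,-40,26],[-50,-40,26]])/1e3
S=u([(258,104),(447,277),(277,393),(92,215)],330,170,7)
D=u([(97,225),(360,180),(432,328),(152,380)],290,130,7)
St=np.array([[-110,0,20],[-110,16,20],[16,16,20],[0,0,20],[0,-120,20],[16,-120,20]])/1e3
SS=u([(330,105),(358,76),(628,277),(560,280),(335,480),(372,500)],330,170,7)
DD=u([(97,190),(88,158),(398,83),(378,122),(520,328),(563,312)],290,130,7)
for nm,L,a,b,x0 in (("block",B,S,D,(.63,.09,0)),("stops",St,SS,DD,(.7,.19,0))):
    for o in ([("scene",Ts,L,a)],[("side",Td,L,b)],[("scene",Ts,L,a),("side",Td,L,b)]):
        x,r=fit(o,x0); print(nm,x.round(4),r.round(1))
# pliers trace
capture("scene")
E
```

```text
block [0.622  0.0918 0.038 ] [-0.   0.1  0.4  0.   0.1  0.2 -0.5 -0.4]
block [0.6232 0.0907 0.0167] [-0.6  0.1  0.4 -0.1  0.3 -0.1 -0.2 -0.1]
block [0.6227 0.0912 0.0288] [ 0.2  0.4  0.3  0.5 -0.1  0.5 -0.5 -0.2 -1.   0.2 -0.1 -0.3  0.2 -0.4
 -0.2 -0.1]
stops [0.6908 0.1696 0.1386] [-0.2 -0.1 -0.   0.7  0.   0.   0.5 -0.5 -0.1 -0.6 -0.2  0.6]
stops [0.6903 0.1701 0.1268] [ 0.4 -0.3 -0.5  0.4  0.1  0.1 -0.  -0.5  0.1 -0.2 -0.1  0.4]
stops [0.6903 0.17   0.134 ] [-0.1 -0.4  0.1  0.4  0.  -0.1  0.5 -0.7 -0.2 -1.  -0.4  0.3  0.5 -0.1
 -0.4  0.7  0.1  0.1 -0.  -0.4  0.5 -0.3  0.2  0.3]
```

Both views fit within about 0.5 px. The block is at (0.623, 0.091, yaw 0.03) and the stops at (0.690, 0.170, yaw 0.134). I'll push the block with the half-open fingers, first along +x of the stops and then along +y.

```bash
cat >> h.py <<'E'
SX,SY,SW=0.6903,0.170,0.134
def W(x,y,z):  # stops frame (m) -> world
    c,s=np.cos(SW),np.sin(SW); return [SX+c*x-s*y,SY+s*x+c*y,z]
E
python3 - <<'E'
from h import *
q=down(SW)
print(solve_ik(W(-.165,-.069,.12),q))
move_gripper(0.5,40)
movep(W(-.165,-.069,.12),q)
servo_line(W(-.165,-.069,.008),0.12)
print(observe()["ee_pos"],observe()["contact_force"])
c=servo_line(W(-.107,-.067,.008),0.04,contact_N=18)
o=observe(); print(c,o["time"],o["ee_pos"],W(-.111,-.067,.008),o["contact_force"],o["grip_width"])
for n in("scene","side","wrist"):
    im=capture(n); 
    if n=="scene": crop(im,310,150,120,100,6,"s1")
    if n=="side": crop(im,270,120,120,90,6,"d1")
    if n=="wrist": cv2.imwrite("pics/w1.png",im[:,:,::-1])
E
```

```text
[ 6.94272785e-02  3.35629007e-01  1.68636436e+00 -4.44089210e-16
  1.11959928e+00  1.50622361e+00]
[0.53668725 0.07972006 0.00855132] [ 0.40974764  0.08548438 -0.40674265]
False 5.3417 [0.59284894 0.08927344 0.00798174] [np.float64(0.5892462236598743), np.float64(0.08877109943253056), 0.008] [-0.20667149  0.0006616   0.22767721] 0.4962136471059472
```

View pics/s1.png

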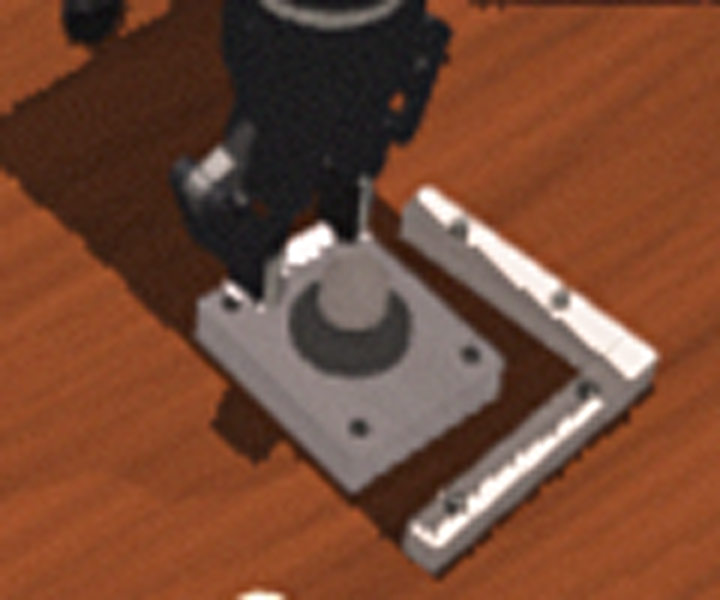

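View pics/w1.png

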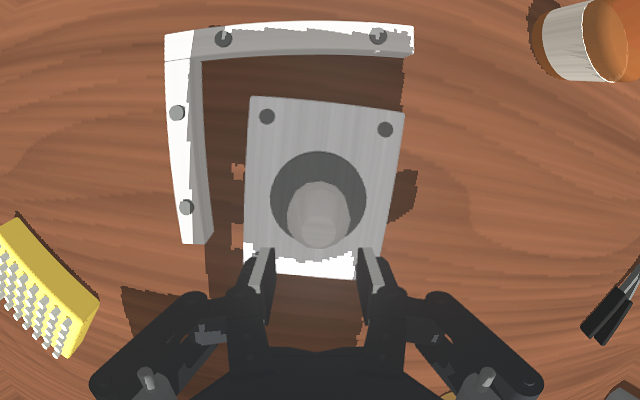

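View pics/d1.png

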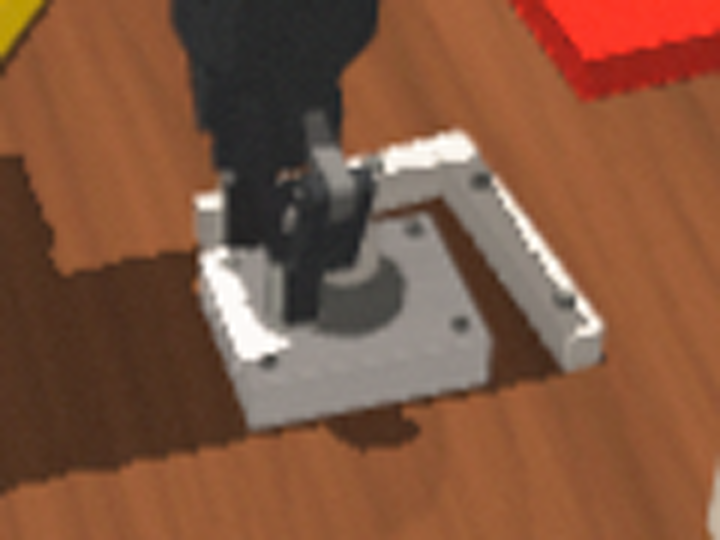

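The fingers appear to have passed over the block without pushing it. I'll check the real height of the fingertips.

Run:
```python
from h import *
o=observe(); p=o["ee_pos"]; ax=R.from_quat(o["ee_rot"]).as_matrix(); print(ax.round(3))
Ts=ext("scene")
for s in(1,-1):
  for z in(.008,.014,.02,.027,.035):
    P=p+ax[:,1]*s*.0215; P[2]=z
    print(s,z,((proj("scene",P,Ts)[0]-[310,150])*6).round(), ((proj("side",P,ext("side"))[0]-[270,120])*6).round(), proj("wrist",P,ext("wrist"))[0].round())
u=lambda pts,x0,y0,s:(np.array(pts,float)+.5)/s-.5+[x0,y0]
B=np.array([[50,40,26],[50,-40,26]])/1e3
S=u([(503,360),(353,490)],310,150,6);D=u([(432,213),(490,335)],270,120,6)
B4=np.array([[50,40,26],[50,-40,26],[-50,-40,26]])/1e3
print(fit([("scene",Ts,B4,np.r_[S,u([(197,310)],310,150,6)]),("side",ext("side"),B4,np.r_[D,u([(248,395)],270,120,6)])],(.63,.09,.03)))
print(fit([("wrist",ext("wrist"),B,np.array([(250,97),(404,113)]))],(.63,.09,.03)))
print(fit([("wrist",ext("wrist"),np.array([[-110,0,20],[-110,16,20],[16,16,20],[0,0,20],[0,-120,20],[16,-120,20]])/1e3,np.array([(207,244),(182,243),(164,36),(201,61),(403,55),(414,27)]))],(.69,.17,.134)))
```

```text
[[ 0.991  0.134 -0.   ]
 [ 0.134 -0.991 -0.   ]
 [-0.     0.    -1.   ]]
1 0.008 [259. 340.] [289. 375.] [349. 235.]
1 0.014 [260. 331.] [289. 364.] [350. 239.]
1 0.02 [261. 323.] [289. 354.] [351. 244.]
1 0.027 [261. 312.] [290. 341.] [352. 249.]
1 0.035 [262. 300.] [290. 326.] [354. 256.]
-1 0.008 [330. 284.] [250. 308.] [280. 235.]
-1 0.014 [331. 275.] [250. 297.] [279. 239.]
-1 0.02 [332. 266.] [250. 286.] [277. 244.]
-1 0.027 [333. 256.] [250. 273.] [276. 249.]
-1 0.035 [334. 244.] [250. 258.] [274. 256.]
(array([0.62328972, 0.08939721, 0.03682098]), array([-0.02557359,  0.43568078,  0.39541103, -4.50691225, -0.6459394 ,
       -0.55290472, -0.43245634,  0.28509326,  0.72786342,  0.97754632,
        0.81869531, -1.02695961]))
(array([0.62291734, 0.09106416, 0.03652104]), array([-1.63523622, -0.06237708,  1.88213301,  0.11764763]))
(array([0.689931  , 0.16980633, 0.13749531]), array([ -1.29366082,   2.99666736,   0.41398564,   3.13467144,
        -0.68263246,  -0.42936139, -11.86983322,  -1.78366123,
        12.05637169,   0.14052509,   0.74219452,  -0.43445401]))
```

The block has not moved. At half opening the fingertips are about 20 mm behind the TCP. I'll back off and touch the bench to measure the real tip height at several openings.

Run:
```python
from h import *
servo_line(W(-.18,-.067,.010),0.15)
for g in (.5,.33,1.0):
    move_gripper(g)
    c=servo_line(W(-.18,-.067,-.03),0.03,contact_N=4)
    o=observe(); print(g,c,o["time"],o["ee_pos"],o["contact_force"],o["grip_width"])
    servo_line(W(-.18,-.067,.010),0.15)
```

```text
0.5 False 7.825 [ 0.52108161  0.07958029 -0.02979407] [ 0.25347941 -0.43052341  0.55062939] 0.5007069381500423
0.33 False 10.0167 [ 0.52103596  0.07956482 -0.02981304] [ 0.05958696  0.03782517 -0.38171088] 0.32773698872246976
1.0 False 12.5083 [ 0.52106423  0.07958534 -0.02980753] [-0.26602713 -0.63603753  0.48930543] 1.0017941413515126
```

Run:
```python
from h import *
move_gripper(0.5)
c=servo_line(W(-.18,-.067,-.045),0.03,contact_N=4)
o=observe(); print(c,o["time"],o["ee_pos"],o["contact_force"],o["grip_width"])
crop(capture("scene"),270,130,130,100,6,"s2")
crop(capture("side"),210,110,130,100,6,"d2")
cv2.imwrite("pics/w2.png",capture("wrist")[:,:,::-1])
p=o["ee_pos"]; ax=R.from_quat(o["ee_rot"]).as_matrix()
for s in(1,-1):
  for z in(-.03,0,.01,.03):
    P=p+ax[:,1]*s*.0215; P[2]=z
    print(s,z,((proj("scene",P,ext("scene"))[0]-[270,130])*6).round(), ((proj("side",P,ext("side"))[0]-[210,110])*6).round(), proj("wrist",P,ext("wrist"))[0].round())
```

```text
True 14.725 [ 0.52072899  0.07954282 -0.03333351] [-1.27738512 -0.07425324  5.44264325] 0.500766639345987
1 -0.03 [374. 418.] [481. 548.] [350. 237.]
1 0 [375. 374.] [478. 496.] [355. 262.]
1 0.01 [376. 359.] [477. 479.] [358. 272.]
1 0.03 [377. 329.] [476. 442.] [363. 296.]
-1 -0.03 [443. 365.] [446. 478.] [279. 238.]
-1 0 [445. 321.] [443. 426.] [273. 262.]
-1 0.01 [446. 306.] [442. 408.] [271. 272.]
-1 0.03 [448. 276.] [440. 372.] [265. 296.]
```

View pics/s2.png

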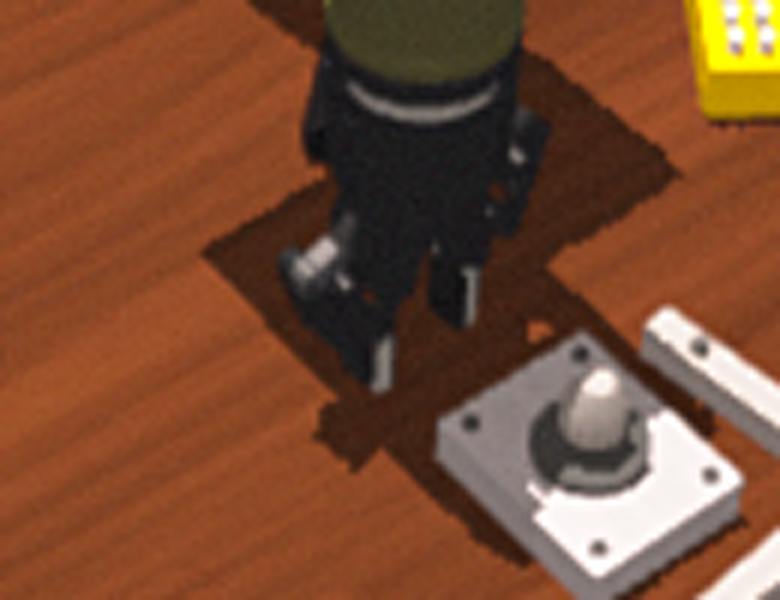

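View pics/d2.png

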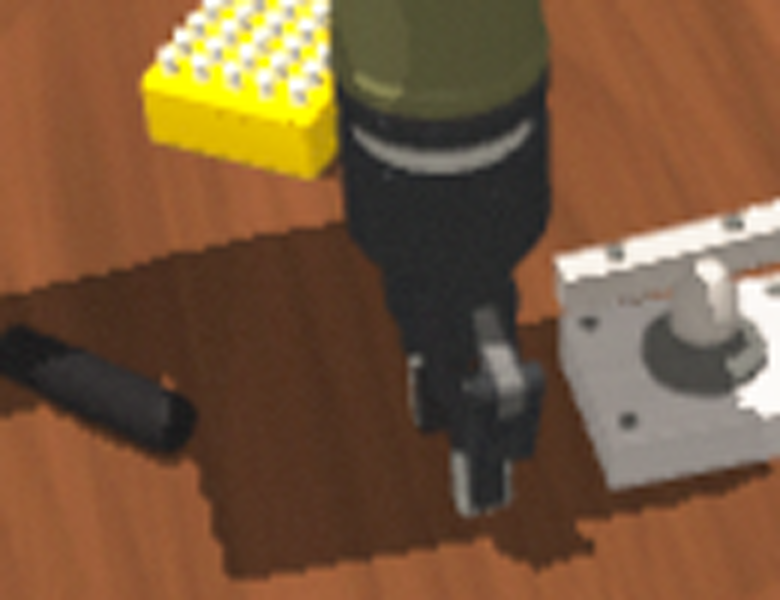

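View pics/w2.png

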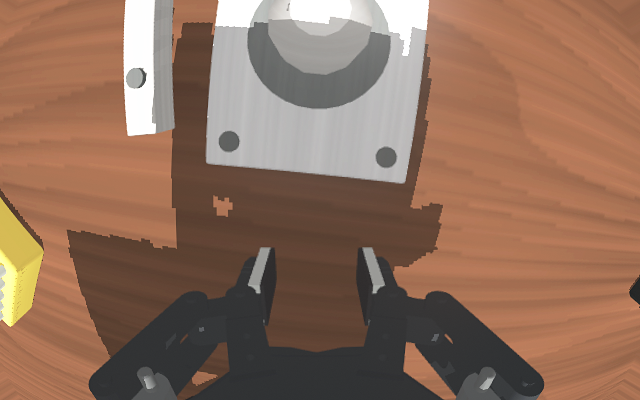

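The bench contact came at TCP z = -0.033 with half-open fingers, so the stated TCP lies well beyond the real tips. From here I'll work from the measured contact height. I'll also probe at 0.3 opening, for gripping the pliers, and then push.

Run:
```python
from h import *
servo_line(W(-.18,-.068,-.015),0.15)
move_gripper(.3)
c=servo_line(W(-.18,-.068,-.045),0.03,contact_N=4)
o=observe(); print("0.3",c,o["time"],o["ee_pos"][2],o["contact_force"],o["grip_width"])
servo_line(W(-.18,-.068,-.026),0.1)
move_gripper(.5)
c=servo_line(W(-.107,-.067,-.026),0.045,contact_N=18)
o=observe(); print(c,o["time"],o["ee_pos"],W(-.111,-.067,.008),o["contact_force"],o["grip_width"])
crop(capture("scene"),310,150,120,100,6,"s3")
cv2.imwrite("pics/w3.png",capture("wrist")[:,:,::-1])
```

```text
0.3 True 16.0833 -0.031589710006939116 [ 0.31223172 -0.46938072  6.46139147] 0.2975383448250052
False 18.4167 [ 0.59014585  0.08901581 -0.02649575] [np.float64(0.5892462236598743), np.float64(0.08877109943253056), 0.008] [-5.74657089 -1.76433183  3.94108741] 0.49782732865501195
```

View pics/s3.png

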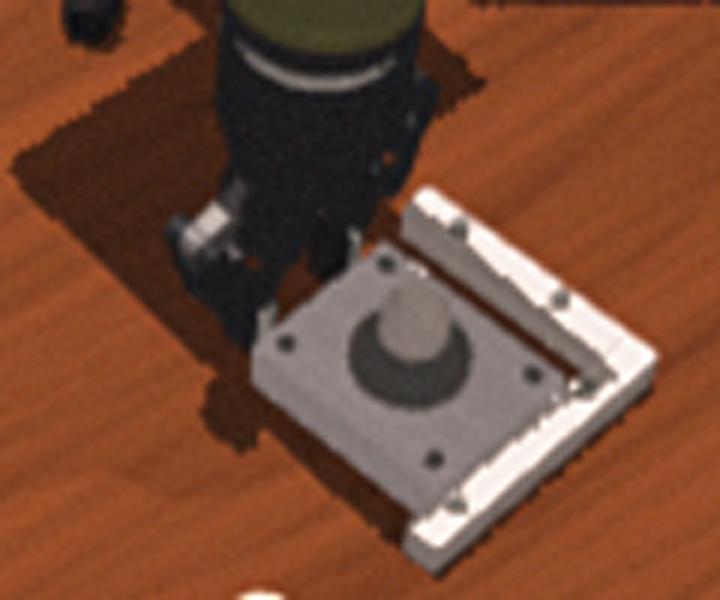

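View pics/w3.png

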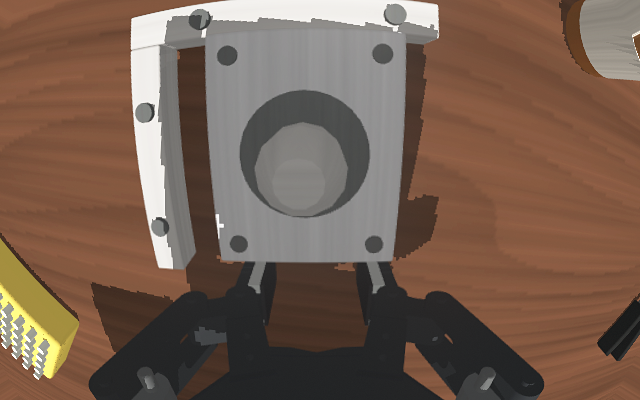

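The fingers now push the face squarely, and the block is parallel to the back rail and nearly touching it. I'll press it home in x, then push in y.

```bash
cat >> h.py <<'E'
def pr(tag,c=None):
    o=observe(); d=o["ee_pos"]-np.array(W(0,0,0)); cs,s=np.cos(SW),np.sin(SW)
    f=o["contact_force"]; print(tag,c,"t%.1f"%o["time"],"stops xy",(cs*d[0]+s*d[1]).round(4),(-s*d[0]+cs*d[1]).round(4),"z",o["ee_pos"][2].round(4),"F",f.round(1),"g",round(o["grip_width"],3)); return o
E
python3 - <<'E'
from h import *
c=servo_line(W(-.095,-.067,-.026),0.03,contact_N=14); pr("x",c)
servo_line(W(-.135,-.067,-.026),0.15)
servo_line(W(-.135,-.067,.08),0.2)
q=down(SW+np.pi/2)
movep(W(-.052,-.15,.05),q); servo_line(W(-.052,-.15,-.026),0.15); pr("at y")
c=servo_line(W(-.052,-.083,-.026),0.045,contact_N=22); pr("y",c)
crop(capture("scene"),310,150,120,100,6,"s4")
cv2.imwrite("pics/w4.png",capture("wrist")[:,:,::-1])
E
```

```text
x True t18.8 stops xy -0.1111 -0.0668 z -0.0273 F [ 0.5  0.2 -0.2] g 0.497
at y None t21.9 stops xy -0.0515 -0.15 z -0.0257 F [ 0.6 -0.1  0.4] g 0.5
y True t23.3 stops xy -0.0523 -0.0902 z -0.0263 F [ 1.  -1.1  0.8] g 0.498
```

View pics/s4.png

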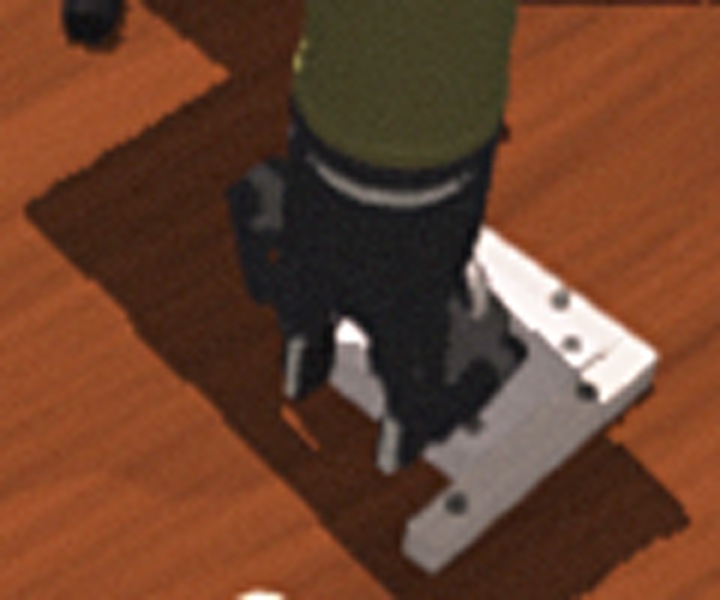

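View pics/w4.png

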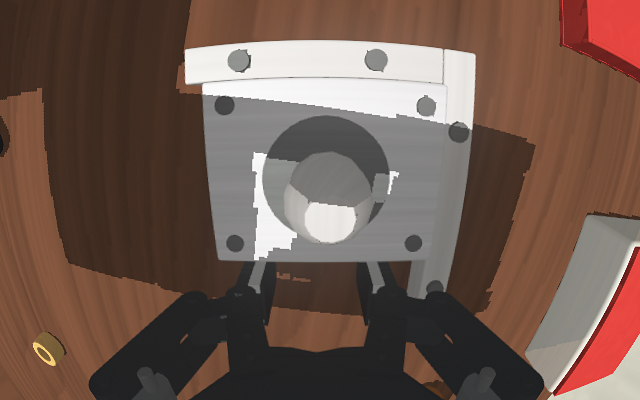

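The block now rests against both rails. I'll re-seat it once more in x and y, then look.

Run:
```python
from h import *
servo_line(W(-.052,-.115,-.026),0.2); servo_line(W(-.052,-.13,.05),0.25)
q=down(SW)
movep(W(-.135,-.05,.03),q); servo_line(W(-.135,-.043,-.026),0.15)
c=servo_line(W(-.095,-.043,-.026),0.04,contact_N=22); pr("x",c)
servo_line(W(-.14,-.043,-.026),0.2); servo_line(W(-.16,-.06,.10),0.25)
crop(capture("scene"),310,150,120,100,6,"s5"); crop(capture("side"),270,120,120,90,6,"d5")
cv2.imwrite("pics/w5.png",capture("wrist")[:,:,::-1]); pr("end"); np.save("Tw5.npy",ext("wrist"))
```

```text
x True t26.9 stops xy -0.111 -0.0428 z -0.0274 F [-0.6  0.   0.1] g 0.499
end None t28.0 stops xy -0.1611 -0.0598 z 0.0981 F [-0.6 -0.6 -0.1] g 0.502
```

View pics/s5.png

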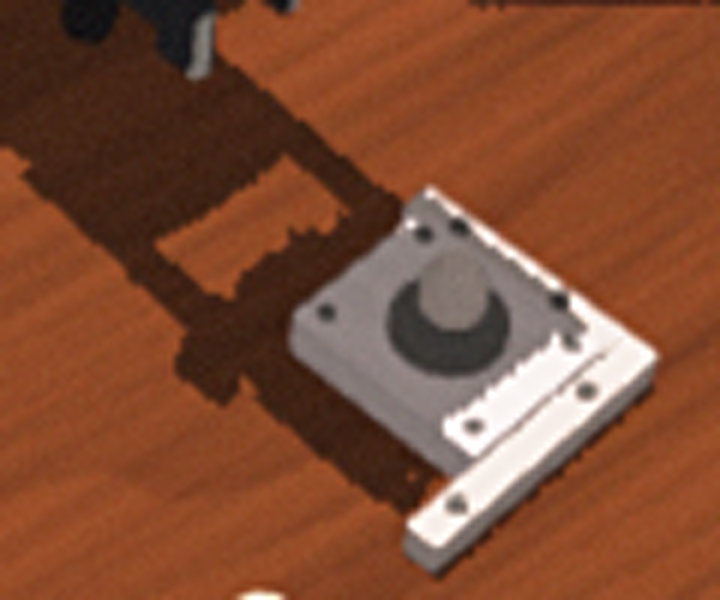

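View pics/w5.png

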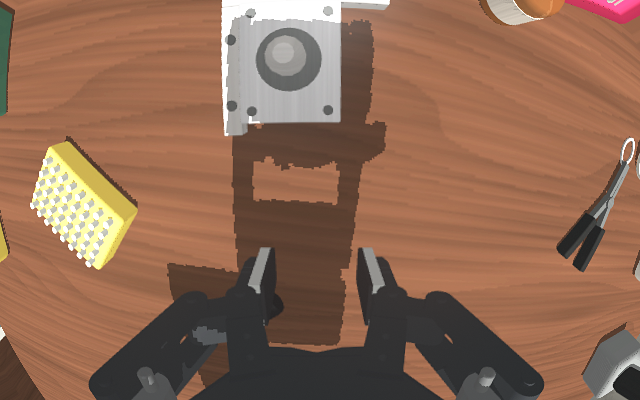

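View pics/d5.png

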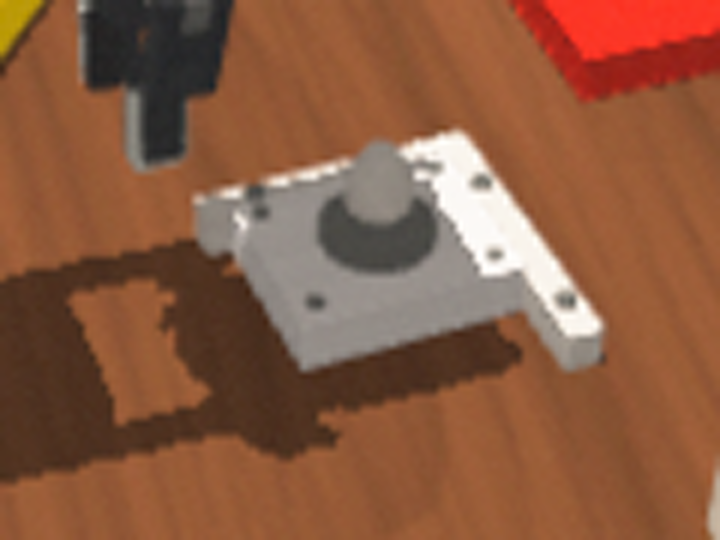

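View pics/d_pl.png

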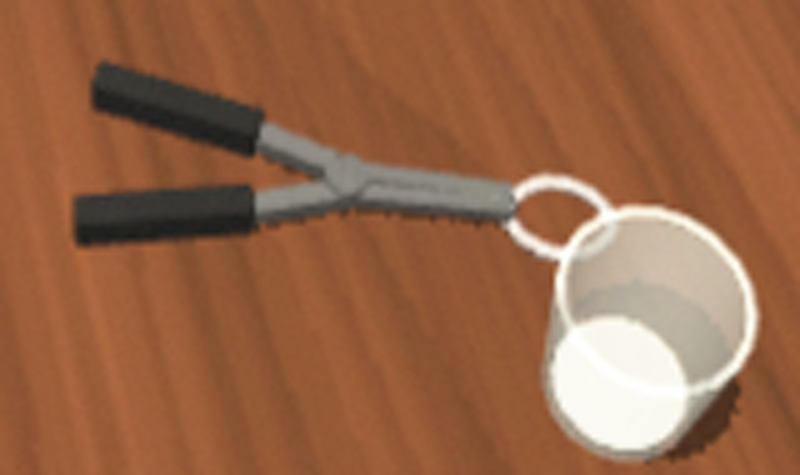

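The block sits square in the corner in all views, so next I'll fit the pliers' pose from the scene and side crops. The handles end at about (208,243) and (231,239) in the scene view, and the pivot is at about (224,275).

Run:
```python
from h import *
u=lambda pts,x0,y0,s:(np.array(pts,float)+.5)/s-.5+[x0,y0]
L=np.array([[0,0,17],[-100,28.7,20],[-100,-28.7,20],[-35,15.5,20],[-35,-15.5,20],[72,0,1.5]])/1e3
S=u([(270,224),(299,38),(180,62),(290,150),(224,168),(296,397)],170,230,5)
D=u([(350,170),(103,72),(77,207),(260,120),(253,194),(562,217)],290,280,5)
Ts,Td=ext("scene"),ext("side")
for o in ([("scene",Ts,L,S)],[("side",Td,L,D)],[("scene",Ts,L,S),("side",Td,L,D)]):
    x,r=fit(o,(.58,-.286,-.4)); print(x.round(4),r.round(1))
g=x[:2]-.062*np.array([np.cos(x[2]),np.sin(x[2])]); print("grip",g)
# move above with camera ahead
q=down(x[2]); h=g-.0*g
movep([g[0],g[1],.13],q); move_gripper(1.0)
np.save("Tw6.npy",ext("wrist")); cv2.imwrite("pics/w6.png",capture("wrist")[:,:,::-1]); pr("x")
pts=np.c_[(L[:,:2]@R.from_euler('z',x[2]).as_matrix()[:2,:2].T)+x[:2],L[:,2]]
print(proj("wrist",pts,ext("wrist")).round(0))
```

```text
[ 0.582  -0.2906 -0.3761] [-0.2  1.5  0.3 -0.9 -0.4 -0.6  0.3  1.  -0.1  0.4  0.1 -1.1]
[ 0.5832 -0.2908 -0.3763] [ 1.5  0.5 -1.5 -1.  -0.7  0.2  1.1 -0.2  1.1  0.4 -2.3 -0.1]
[ 0.5826 -0.2908 -0.3764] [-0.2  1.7  0.4 -0.7 -0.3 -0.3  0.4  1.2 -0.1  0.6  0.2 -0.8  1.2  0.5
 -1.8 -0.9 -1.   0.2  0.8 -0.2  0.8  0.4 -2.5 -0.1]
grip [ 0.52496577 -0.26799459]
x None t29.9 stops xy -0.2223 -0.4118 z 0.13 F [-0.7  0.9  0.2] g 1.0
[[315. 121.]
 [286. 223.]
 [344. 223.]
 [298. 159.]
 [331. 159.]
 [315.  47.]]
```

View pics/w6.png

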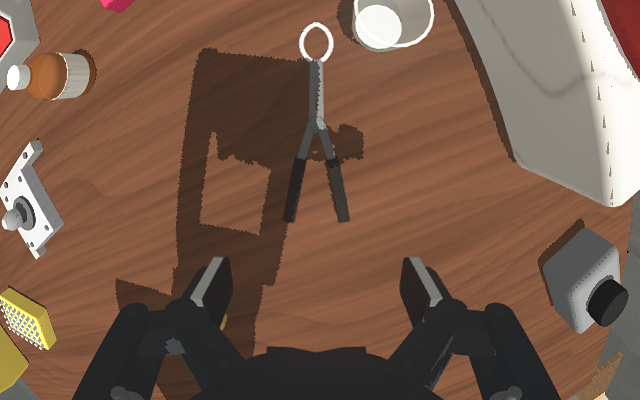

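The prediction matches the wrist view to within 2–3 px (pivot at (319,122), ring at (316,43)). I'll descend, squeeze, and lift straight up.

Run:
```python
from h import *
th=-.3764; g=np.array([.52497,-.26799])
print(tcp_to_grasp)
move_gripper(0.85,90)
c=servo_line([g[0],g[1],-.0285],0.12,contact_N=8); pr("down",c)
move_gripper(0.0,90); hold(.1); pr("grip")
servo_line([g[0],g[1],.03],0.1); pr("lift")
np.save("Tw7.npy",ext("wrist"));cv2.imwrite("pics/w7.png",capture("wrist")[:,:,::-1])
crop(capture("scene"),160,190,130,140,4,"s7"); crop(capture("side"),250,210,200,150,4,"d7")
```

```text
-0.0187
down False t31.7 stops xy -0.2218 -0.4124 z -0.0278 F [-0.4 -0.1  0.1] g 0.853
grip None t32.3 stops xy -0.221 -0.413 z -0.0256 F [-2.3  1.5 15.7] g 0.258
lift None t33.0 stops xy -0.2229 -0.4116 z 0.0295 F [ 0.2  0.4 -2.9] g 0.256
```

View pics/w7.png

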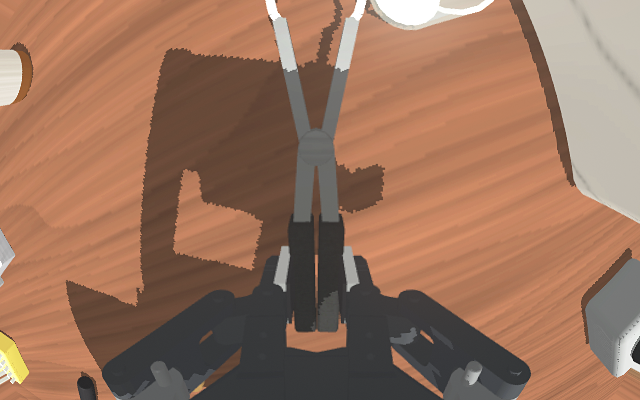

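View pics/s7.png

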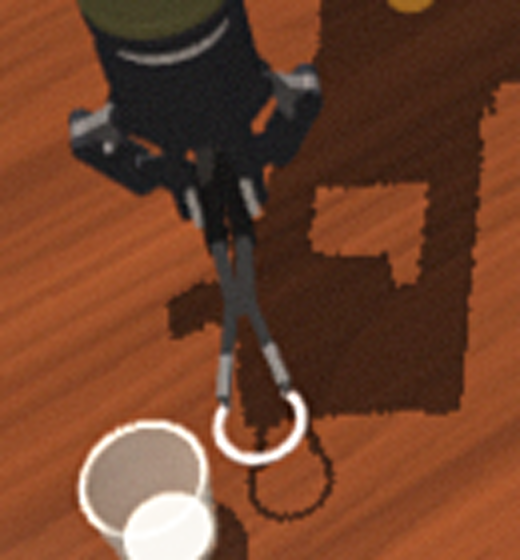

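View pics/d7.png

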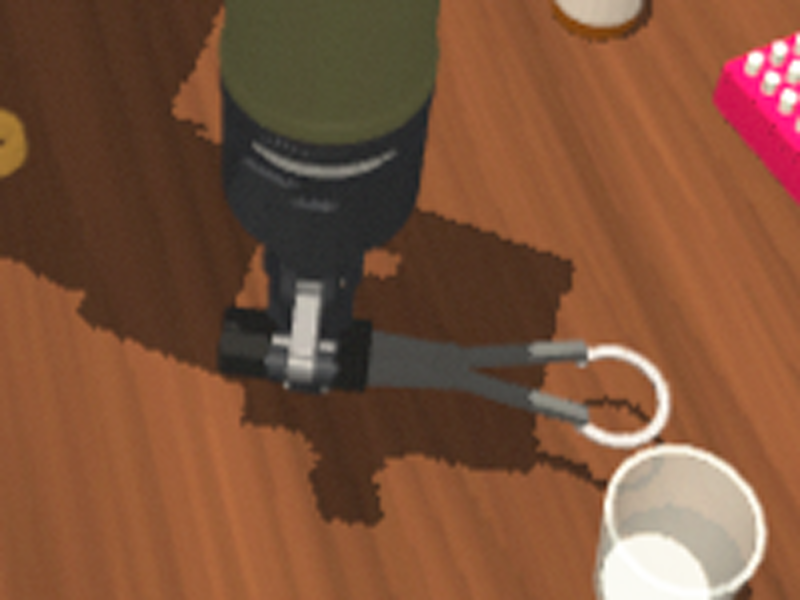

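The handles are squeezed parallel and the ring is spread, clear of the beaker. I'll triangulate the ring centre from the scene and side views to get its true offset from the TCP, including any sag, and check the nose the same way.

```bash
cat >> h.py <<'E'
def tri(a,b):
    Ts,Td=ext("scene"),ext("side")
    f=lambda P:np.r_[proj("scene",P,Ts)[0]-a,proj("side",P,Td)[0]-b]
    s=least_squares(f,[.6,0,.05]); return s.x,s.fun
u=lambda pts,x0,y0,s:(np.array(pts,float)+.5)/s-.5+[x0,y0]
E
python3 - <<'E'
from h import *
o=pr("now")
P,r=tri(u((261,421),160,190,4),u((618,396),250,210,4)); print("ring",P.round(4),r.round(2))
ax=R.from_quat(o["ee_rot"]).as_matrix(); print("in tool",((P-o["ee_pos"])@ax).round(4)," expected ~ [.135 0 -.027]")
N=W(-.05,-.04,.07); print("nose",N,(proj("scene",N,ext("scene"))[0]-[310,150])*6+2.5,(proj("side",N,ext("side"))[0]-[270,120])*6+2.5)
# block home check from pics: corner predictions
for c in ([-.1,-.08,.026],[-.1,0,.026],[0,-.08,.026]):
    print(c,(proj("scene",W(*c),ext("scene"))[0]-[310,150])*6+2.5,(proj("side",W(*c),ext("side"))[0]-[270,120])*6+2.5)
E
```

```text
now None t33.2 stops xy -0.2231 -0.4114 z 0.029 F [-0.8  1.2 -2.9] g 0.255
ring [ 0.6478 -0.3176  0.0576] [-0.47  0.73 -0.41 -0.58]
in tool [ 0.1333  0.0011 -0.0289]  expected ~ [.135 0 -.027]
nose [np.float64(0.6460922023997209), np.float64(0.12367861583099284), 0.07] [458.33274247 263.16246111] [379.67352715 152.56009865]
[-0.1, -0.08, 0.026] [290.86118978 314.83447248] [300.74836794 326.90400996]
[-0.1, 0, 0.026] [421.22372477 211.26210416] [228.25999866 205.74373226]
[0, -0.08, 0.026] [474.86986438 458.56842758] [525.95649595 266.32180614]
```

Run:
```python
from h import *
out=[]
for n,f,x0,y0 in(("scene","s5",310,150),("side","d5",270,120)):
    im=cv2.imread(f"pics/{f}.png"); T=ext(n)
    def poly(P,col):
        p=(proj(n,[W(*q) for q in P],T)-[x0,y0]+.5)*6-.5; cv2.polylines(im,[p.round().astype(int)],True,col,1,cv2.LINE_AA)
    poly([(-.1,-.08,.026),(-.1,0,.026),(0,0,.026),(0,-.08,.026)],(0,255,0))
    poly([(-.1,-.08,0),(-.1,0,0),(0,0,0),(0,-.08,0)],(255,255,0))
    a=np.linspace(0,6.28,40)
    for r,z in((.025,.032),(.014,.058),(.007,.07)): poly(np.c_[-.05+r*np.cos(a),-.04+r*np.sin(a),0*a+z],(0,0,255))
    out.append(im[80:])
h=min(i.shape[0] for i in out); o=np.hstack([i[:h,150:550] for i in out]); cv2.imwrite("pics/ov5.png",o)
```

```text
(no output)
```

View pics/ov5.png

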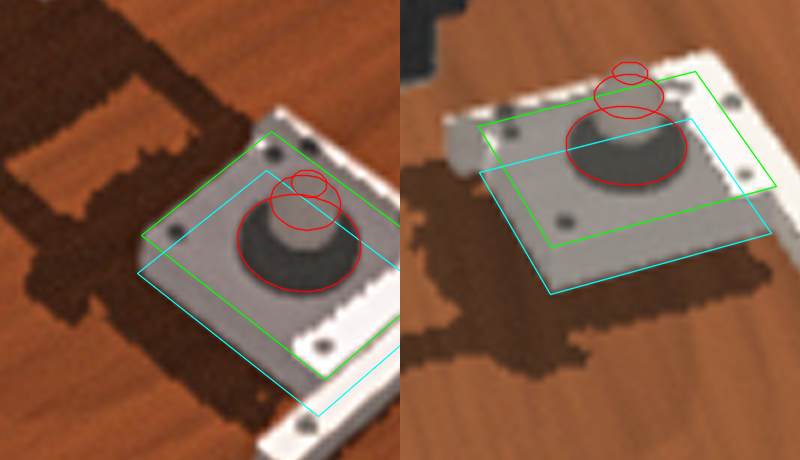

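Block and spindle overlays agree with the pictures in both views. The ring sits at tool (0.133, 0.001, -0.029), with no sag. I'll carry it high to above the nose and check the alignment.

```bash
cat >> h.py <<'E'
def tcp_for(ringP,yaw,off):
    q=down(yaw); return np.array(ringP)-R.from_quat(q).as_matrix()@np.array(off),q
E
python3 - <<'E'
from h import *
off=[.1333,.0011,-.0280]; N=np.array(W(-.05,-.04,.07))
o=observe(); p=o["ee_pos"]; servo_line([p[0],p[1],.11],0.12)
t,q=tcp_for([N[0],N[1],.135],0.0,off); print(t)
servo_line(t,0.18,ori=q); 
t,q=tcp_for([N[0],N[1],.090],0.0,off); servo_line(t,0.1,ori=q); hold(.2); pr("above")
crop(capture("scene"),310,140,120,100,6,"s8"); crop(capture("side"),270,110,120,95,6,"d8")
cv2.imwrite("pics/w8.png",capture("wrist")[:,:,::-1])
P=[N[0],N[1],.09]
print((proj("scene",P,ext("scene"))[0]-[310,140]+.5)*6-.5,(proj("side",P,ext("side"))[0]-[270,110]+.5)*6-.5)
E
```

```text
[0.5127922  0.12477862 0.107     ]
above None t37.1 stops xy -0.1812 -0.0211 z 0.0628 F [ 0.5 -0.1 -2.2] g 0.25
[463.63463553 291.06361756] [381.71266951 172.97893039]
```

View pics/s8.png

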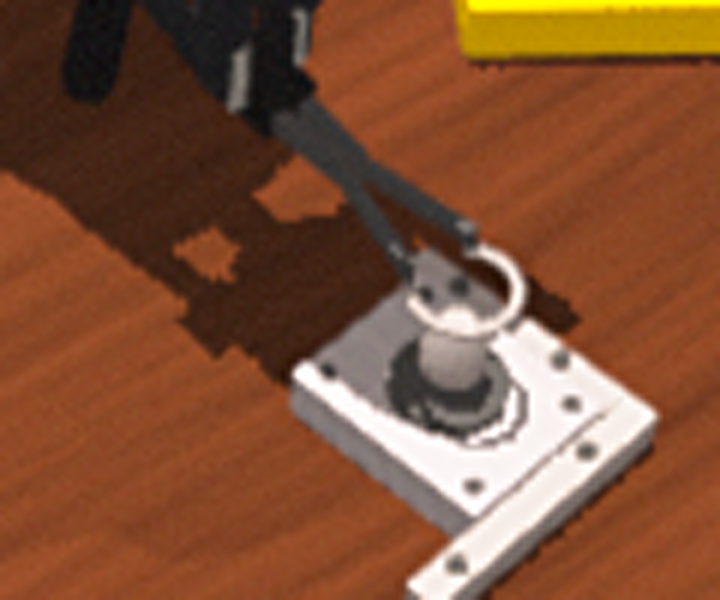

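View pics/d8.png

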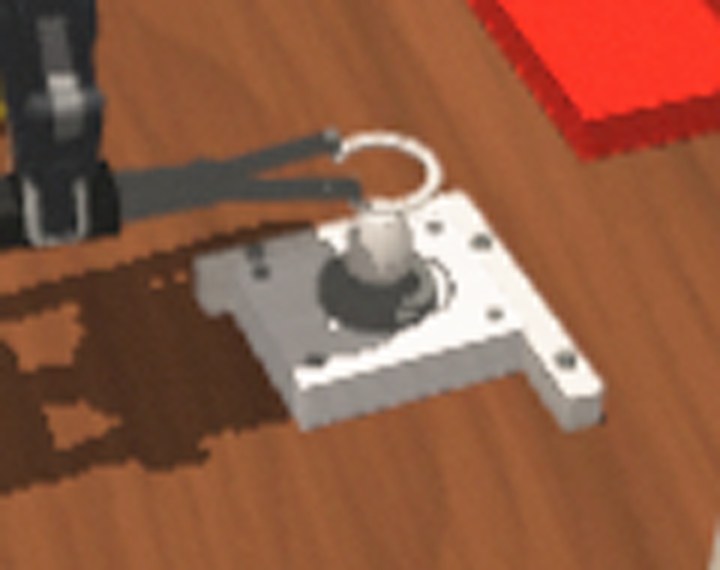

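View pics/w8.png

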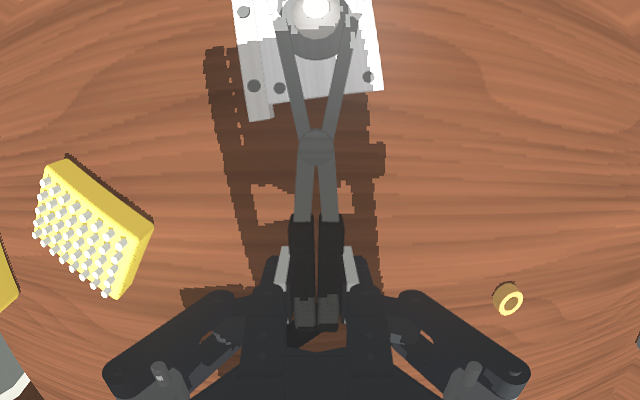

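```bash
cat > ov.py <<'E'
from h import *
def ov(sn,dn,sy,dy,z,name,C=None):
    out=[]; a=np.linspace(0,2*np.pi,60)
    N=np.array(W(-.05,-.04,0))
    for n,f,x0,y0 in(("scene",sn,310,sy),("side",dn,270,dy)):
        im=cv2.imread(f"pics/{f}.png"); T=ext(n)
        for r,zz,col in((.019,z,(0,0,255)),(.023,z,(0,0,255)),(.007,.07,(0,255,0)),(.014,.058,(0,255,0)),(.025,.032,(0,255,0))):
            c=N if zz!=z or C is None else np.array(C)
            p=(proj(n,np.c_[c[0]+r*np.cos(a),c[1]+r*np.sin(a),0*a+zz],T)-[x0,y0]+.5)*6-.5
            cv2.polylines(im,[p.round().astype(int)],True,col,1,cv2.LINE_AA)
        out.append(cv2.resize(im[90:450,200:600],None,fx=1,fy=1))
    cv2.imwrite(f"pics/{name}.png",np.hstack(out))
E
python3 -c "
from ov import *
ov('s8','d8',140,110,.09,'ov8')"
```

```text
(no output)
```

View pics/ov8.png

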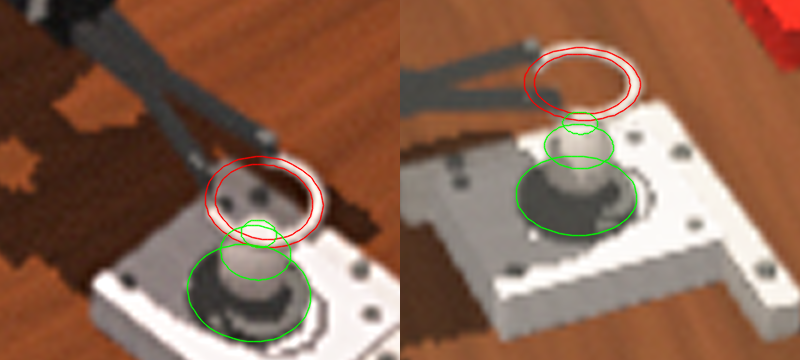

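The ring and spindle overlays coincide within about 1 mm in both views. I'll lower gently with contact detection.

Run:
```python
from h import *
off=[.1333,.0011,-.0280]; N=np.array(W(-.05,-.04,.07))
for z in (.062,.038):
    t,q=tcp_for([N[0],N[1],z],0.0,off); c=servo_line(t,0.035,contact_N=4); pr(z,c)
    if c: break
hold(.3); pr("held"); print(observe()["ee_pos"],t)
crop(capture("scene"),310,140,120,100,6,"s9"); crop(capture("side"),270,110,120,95,6,"d9")
cv2.imwrite("pics/w9.png",capture("wrist")[:,:,::-1])
from ov import ov
ov('s9','d9',140,110,.038,'ov9')
```

```text
0.062 False t38.2 stops xy -0.1817 -0.0211 z 0.0341 F [ 1.2  1.3 -2.3] g 0.251
0.038 False t39.1 stops xy -0.1819 -0.0211 z 0.01 F [ 0.9 -0.1 -1.4] g 0.254
held None t39.4 stops xy -0.1818 -0.0211 z 0.0102 F [ 0.3 -0.3 -2.4] g 0.257
[0.5129551  0.12478822 0.0102016 ] [0.5127922  0.12477862 0.01      ]
```

View pics/ov9.png

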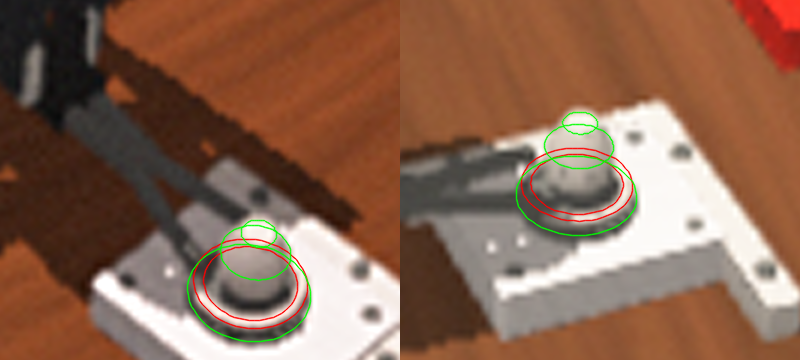

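View pics/s9.png

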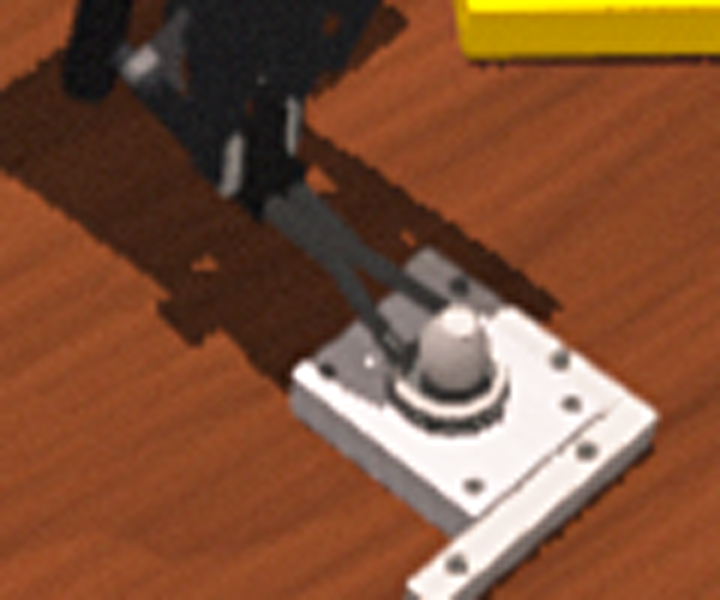

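View pics/d9.png

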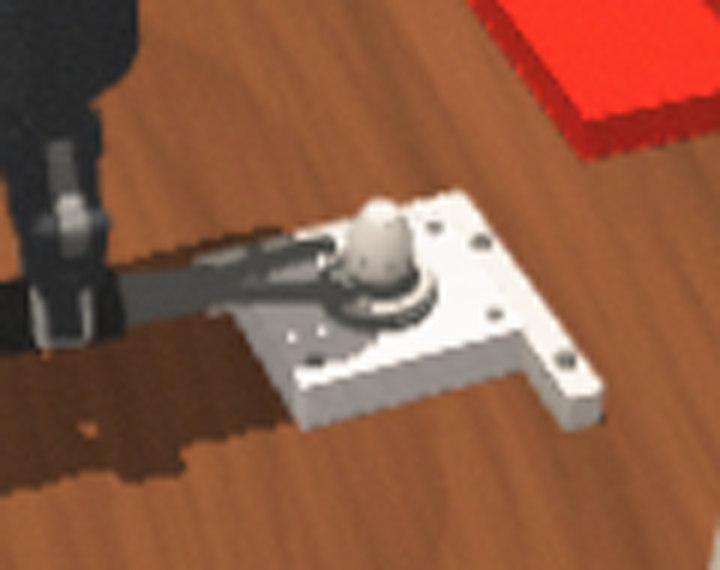

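Run:
```python
import cv2,numpy as np
from h import *
a=np.linspace(0,2*np.pi,80); N=np.array(W(-.05,-.04,0)); rows=[]
for n,f,x0,y0,(cx,cy) in(("scene","s9",310,140,(380,290)),("side","d9",270,110,(310,190))):
    im=cv2.imread(f"pics/{f}.png")[cy:cy+150,cx:cx+140]; im=cv2.resize(im,None,fx=1.9,fy=1.9,interpolation=cv2.INTER_CUBIC); r=[im]
    for z in(.034,.038,.042)[1:2]:
        j=im.copy()
        for rr in(.019,.023):
            p=(((proj(n,np.c_[N[0]+rr*np.cos(a),N[1]+rr*np.sin(a),0*a+z],ext(n))-[x0,y0]+.5)*6-.5)-[cx,cy])*1.9
            cv2.polylines(j,[p.round().astype(int)],True,(0,0,255),1,cv2.LINE_AA)
        r.append(j)
    rows.append(np.hstack(r))
cv2.imwrite("pics/z9.png",np.vstack(rows))
```

```text
(no output)
```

View pics/z9.png

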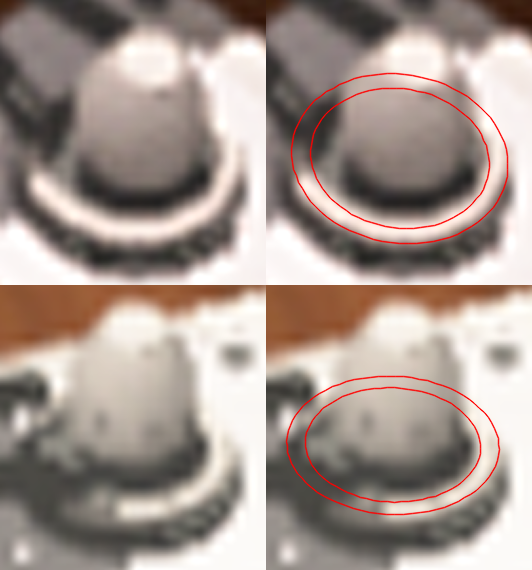

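The ring lies on the predicted circle at groove height in both views, with nothing touching. The block is still in the corner. Handing in.

Run:
```python
from h import *
pr("final"); print(finish_job())
```

```text
final None t39.5 stops xy -0.1819 -0.0211 z 0.0101 F [-0.2  0.5 -2.7] g 0.254
the job is handed in; nothing more can be done
None
```

I handed the job in at 39.5 s, holding the spread ring level in the groove with the block against both stops.

**What I did**
- **Block:** I pushed it with the half-open fingers along +x and then +y of the stops, then pressed it in x again. Each of the last pushes stopped on a firm rise in force, with the fingers within about 1 mm of where a fully home block would put them.
- **Pliers:** I gripped the handles at 90 N until they met parallel at their stop, which spread the ring. I then lifted them clear of the beaker and lowered the ring over the nose.

**Last checks**
- **Ring:** In the scene and side pictures it falls within about 1 mm of the expected circle at groove height, centred on the spindle.
- **Contact:** The way down never triggered the 4 N contact limit. The final force of about 2.7 N downwards is roughly the pliers' weight, so only the gripper carries them.
- **Block:** It showed no visible shift from the corner in the last pictures.
- **Bystanders:** I steered clear of them, but did not measure them again afterwards.

**What disagreed:** The real fingertips end about 30 mm short of the stated tool point. My first push therefore passed over the block without touching it. I measured the true tip height by touching the bench and used that from then on.

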